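# Fit the kneading tool and the lid to the food processor

### The job

Get the food processor ready for kneading: take the orange kneading tool off the slanting prong of the drying rack, slide its sleeve down over the drive shaft in the bowl until it is fully home, then put the lid on the bowl so that it lies flat on the rim all round. Let both parts down gently rather than dropping them, and leave the other things on the worktop where they are.

Things in the scene. Friction and masses are not known exactly. Their poses are not given: they have to be found in the camera images.
- kneader: Orange kneading tool (loose, about 120 g), 98 mm tall. Origin: centre of the open foot of its sleeve; +z up the sleeve axis to the grip. Round sleeve 34 mm outside, bore 25 mm from the foot to 64 mm up, closed there. Two stubby paddles at the foot along its +y and -y, 22 mm high, reach 60 mm from the axis. It starts loosely on the rack's slanting prong, leaning 30 degrees, paddles level.
- kneader_grip (a point): On the tool's axis, 84 mm above its foot, in the middle of the solid grip block (64 to 98 mm above the foot), which is 34 mm along the tool's x and 26 mm along its y: take it across the 26 mm. Axes as the tool's. Draw the tool off the prong along its own +z by at least 62 mm before turning it.
- rack: Fixed white drying rack left or right of the processor: drip tray 160 (x) by 170 (y) by 22 mm, origin centre of the underside. A grey cross bar at x = +30 mm, 50 mm up, carries the prong with the kneading tool, leaning 30 degrees from vertical to the rack's -x (towards the robot), and two drying beakers (green, yellow, part of the rack) leaning to +x, tops about 150 mm up.
- prong_foot (a point): Foot of the slanting prong, on a 32 mm collar on which the kneading tool's foot rests. The prong is 18 mm in diameter and 58 mm long; its direction is (-sin 30, 0, cos 30 degrees) in the rack's frame.
- processor: Fixed food processor, origin centre of its underside. White motor base 200 mm (x) by 180 mm (y), 97 mm high, control panel facing its -x; on it a clear round bowl, 170 mm outside, 163 mm inside, inner floor 100 mm and rim 210 mm above the worktop, with a grey handle on its +y side reaching 126 mm from the axis. The drive shaft stands in the middle of the bowl on the z axis.
- shaft_tip (a point): Top of the upright drive shaft, 166 mm above the worktop. Steel, 22 mm in diameter with fine splines, the last 10 mm tapering to 10 mm. The kneading tool fits at any turn about the axis.
- shaft_seat (a point): On the shaft axis, on top of the grey 38 mm seat collar at the shaft's foot, 106 mm above the worktop: the foot of the kneading tool rests here when fully home (its top is then 6 mm below the bowl's rim).
- bowl_rim (a point): Centre of the bowl's rim, 210 mm above the worktop.
- lid: White round lid (loose, about 180 g), flat on the worktop on the side of the processor away from the rack. Origin: centre, at the underside of its lip; z up. The lip, 158 mm across and 10 mm deep, goes inside the bowl (2.5 mm play all round), at any turn; the plate above it, 176 mm across, 4 mm thick, lies on the rim, so the origin ends 10 mm below the rim.
- chute_top (a point): Middle of the top of the lid's hollow black feed chute, 22 mm along the lid's +x from its centre and 59 mm above its origin; axes as the lid's. The chute is 60 mm along x, 46 mm along y and stands 45 mm above the plate: take the lid by it, across the 46 mm.
- soy_bottle: Brown sauce bottle with red cap, 58 mm across, 190 mm tall, leave alone.
- salt_shaker: Glass salt shaker with steel top, 45 mm across, 100 mm tall, leave alone.
- spoon: Steel spoon lying flat, 160 mm long, leave alone.
- squeezer: Blue lemon squeezer with white cone, 154 mm over its lugs, 82 mm tall, leave alone.
- white_bowl: White china bowl, 150 mm across, 70 mm tall, leave alone.
Things that resemble listed ones, but are neither listed nor needed, are in the scene too. Leave any green look-alike of the kneader alone. Leave any green look-alike of the lid alone.

How it is judged (in metres and radians):
On the way:
1. the kneading tool is fully home on the drive shaft, upright, and let go (horizontal distance between kneader and shaft_seat below 0.004 m and z of kneader in the frame of shaft_seat below 0.004 m and angle between kneader's own z axis and vertical below 0.06 rad and contact force between the fingers and kneader below 0.3 N and linear speed of kneader below 0.03 m/s), for 0.2 s.
At the end, for the whole second after the job is handed in: The kneading tool stands on the drive shaft, its foot within 4 mm of the seat in height and of the shaft axis sideways, upright within 0.06 rad; the lid lies on the bowl with its lip inside, centred within 6 mm, down within 4 mm, flat within 0.04 rad; both are still (horizontal distance between kneader and shaft_seat below 0.004 m and z of kneader in the frame of shaft_seat below 0.004 m and angle between kneader's own z axis and vertical below 0.06 rad and horizontal distance between lid and bowl_rim below 0.006 m and z of lid in the frame of bowl_rim below -0.006 m and angle between lid's own z axis and vertical below 0.04 rad and linear speed of each of kneader, lid below 0.02 m/s); the robot touches nothing.
It fails at once if the kneading tool is dropped down the shaft (faster than 0.4 m/s) (horizontal distance between kneader and shaft_seat below 0.008 m and z of kneader in the frame of shaft_seat below 0.058 m and linear speed of kneader above 0.4 m/s).
It fails at once if the lid is dropped onto the bowl (faster than 0.5 m/s) (horizontal distance between lid and bowl_rim below 0.03 m and z of lid in the frame of bowl_rim below 0.02 m and linear speed of lid above 0.5 m/s).
It fails at once if something else on the worktop is pushed more than 40 mm or tipped over (distance of any of soy_bottle, salt_shaker, spoon, squeezer, white_bowl from where it was at the start of the episode above 0.04 m or angle between any of soy_bottle, salt_shaker, squeezer, white_bowl's own z axis and vertical above 0.6 rad).
It also fails if it takes over 72 s, if anything falls off the work surface, if the arm or the gripper's body presses on something with over 40 N, if the wrist force passes 120 N, or if a joint passes its speed limit or range.

### The arm

A 6-joint arm with a two-finger parallel gripper is mounted at the origin on the work surface. World frame = base frame: x ahead of the robot, y to its left, z up, the work surface at z = 0. Lengths are in mm, angles in rad, forces in N, time in s.
With the tool pointing down it reaches from about 275 to 1000 mm from the base axis. Payload 8.4 kg.
Tool frame: the origin (TCP) lies on the centre line of the jaws, within the pads' length; the fingertips stand 17 mm ahead of it and the grasp point (between the pads) lies 2 mm behind it (manip.tip_extent is the distance from the TCP to the fingertips, in mm); z points along the fingers, y is the line along which they close (so a half turn about z gives the same grasp; the last joint's range is limited). The gripper opens to 85 mm and grips with 20 to 120 N. Pads are 22 mm wide; open, the fingers measure 114 mm over their backs; the gripper's body (76 mm by 85 mm) begins 54 mm behind the grasp point. The pads swing forward as they close: fully open they stand 13 mm farther back than shut.
Start: joints at [-1.143, 0.353, 1.633, -0, 1.155, -0.002], TCP at [260.43, -568.159, 248.281] pointing down, gripper open.
Joint ranges: [-2.63, 2.63], [-0.92, 2.1], [0.06, 2.66], [-1.3, 4.44], [0, 2.69], [-3.02, 3.02]. Speed limits (rad/s): [2.22, 2.22, 2.79, 3.14, 3.14, 3.14].

### API

Orientations are given as a unit quaternion [x, y, z, w].
In Python, from station import manip, viewer gives the robot as it stands. The module is installed in compiled form; this text tells all that it offers.
- The arm moves only by the tool servo_tool, never from a script. Its argument "rows" is a list of rows, each a list of 2 entries, a list of its own where there are three numbers: the shift along the world's x, y, z in units of 0.75 m (1.0 is 0.75 m), then the turn, a rotation vector about the world's x, y, z in units of pi rad (1.0 is pi rad). A call has exactly 8 rows; each row shifts and turns the commanded pose from where the row before left it; what a row does not reach is not made up. A row lasts 1/12 s, in which the tool goes at most 41.7 mm and 7.16 degrees, less where a joint would pass 70% of its speed; a pose out of reach is approached as far as the arm can. A call with a number of a shift or a turn outside -1 to 1 is refused whole. A call with a gripper value outside its range is refused whole. "jaw" is the opening, from 0 (shut) to 1 (fully open), set as the call begins (left out, the last holds). The fingers move at their own pace and stop on an object; the grip force is fixed at half the most. Time passes only in rows, so rows that do not move let the fingers close, or fill a call up. It gives the time, the measured TCP pose, the force, the opening and the grip force at its end, in the units of the state.
- manip.get_state(): the state, without advancing time (a new reading comes with each control period).
- viewer.camera(name): name is "side" or "top" or "wrist"; returns the picture (384x512x3 uint8, blue, green, red); there is no depth.
- viewer.camera_params(name): a dict with "vertical_fov" (degrees; the focal length in pixels is half the picture's height over the tangent of half this angle, whatever the lens; pixels are square), "cx", "cy" (the principal point, pixels), "dist_coeffs" ([k1, k2, p1, p2, k3] as OpenCV has them; the pictures are not rectified), "position" and "rotation" of the camera in the world. Camera axes: x right, y up, looking along -z (the intrinsics and any distortion apply to the point x, -y, -z); pixel columns grow to the right and rows downward; lengths in mm; the calibration is good to about 2 mm. A picture is of the moment at which its call begins: read the wrist's pose just before it. camera_params takes no time and is no camera call; for the wrist camera it gives the pose at the moment of the call.
- manip.close_job(): hands the job in; it is judged then, once.
The state is a dict: "time_s": time; "joint_positions": joint angles; "qd": joint speeds; "effort": joint torques, N m; "position": TCP position; "orientation": TCP orientation; "contact_force": force on the tool from outside, world axes, zero at the start; "moment": the same for the moment, N m; "width": finger opening in mm; "gripper_force": force on a finger pad.
Only numpy, scipy, OpenCV 4.12 (cv2) and the standard library are available. Lean on these libraries where they do the work, as an engineer would, in place of code of your own. Each camera call takes 0.05 s, during which the arm holds its last target. There are 200 camera calls.

## Working session

There is one attempt and no reset: what is moved stays moved. The work goes in short steps, Python scripts to look and compute and a tool call to move; the robot and the scene stay as the last step left them, time stands still between calls to the robot, and variables do not carry over. Pictures are saved under pics/ and viewed, at most 10 in all, crops included, and the job is handed in when it is done.

Besides the shell and the picture viewer there is one more tool, called after ">>>" as name([rows], argument=value, ...), one row to a line, values as JSON. servo_tool: Moves the arm, as the interface text tells. Its arguments: {"type":"object","properties":{"rows":{"type":"array"},"jaw":{"type":"number"}},"required":["rows"]}

```bash
mkdir -p pics
cat > h.py <<'E'
import numpy as np, cv2
from scipy.spatial.transform import Rotation as R
from station import manip, viewer
def K(p):
    f=192/np.tan(np.radians(p["vertical_fov"])/2)
    return np.array([[f,0,p["cx"]],[0,f,p["cy"]],[0,0,1.]]),np.array(p["dist_coeffs"],float)
def rot(p):
    r=np.array(p["rotation"],float)
    return r if r.shape==(3,3) else R.from_quat(r).as_matrix()
def ray(p,uv):
    k,d=K(p); q=cv2.undistortPoints(np.array(uv,float).reshape(-1,1,2),k,d).reshape(-1,2)
    v=np.c_[q[:,0],-q[:,1],-np.ones(len(q))]@rot(p).T
    return np.array(p["position"],float),v/np.linalg.norm(v,axis=1)[:,None]
def onz(p,uv,z):
    o,v=ray(p,uv); return o+v*((z-o[2])/v[:,2])[:,None]
def proj(p,X):
    k,d=K(p); c=(np.atleast_2d(X)-np.array(p["position"]))@rot(p)*[1,-1,-1]
    return cv2.projectPoints(c,np.zeros(3),np.zeros(3),k,d)[0].reshape(-1,2)
def tri(rs):
    A=np.zeros((3,3));b=np.zeros(3)
    for o,v in rs:
        M=np.eye(3)-np.outer(v,v);A+=M;b+=M@o
    x=np.linalg.solve(A,b); return x,[np.linalg.norm((np.eye(3)-np.outer(v,v))@(x-o)) for o,v in rs]
E
python3 - <<'E'
from h import *
for n in("side","top","wrist"):
    p=viewer.camera_params(n); print(n,p); cv2.imwrite(f"pics/{n}0.png",viewer.camera(n))
print(manip.get_state())
E
```

```text
side {'vertical_fov': 55.492023349670546, 'cx': 264.5713216364226, 'cy': 188.9025237831477, 'dist_coeffs': array([-0.0079661,  0.       ,  0.       ,  0.       ,  0.       ]), 'position': array([-175.29314246,  774.34782   ,  958.59342877]), 'rotation': array([-0.1452352 ,  0.41874605,  0.84110816, -0.30999281])}
top {'vertical_fov': 44.50342891076901, 'cx': 260.3785428200301, 'cy': 190.0147523298784, 'dist_coeffs': array([-0.12275757,  0.        ,  0.        ,  0.        ,  0.        ]), 'position': array([ 363.97803848,  -56.41808533, 1729.46629558]), 'rotation': array([ 0.03046201, -0.0449118 , -0.69896937,  0.71308963])}
wrist {'vertical_fov': 70.45091424434473, 'cx': 258.7166840448255, 'cy': 195.6109869067238, 'dist_coeffs': array([0.01404097, 0.        , 0.        , 0.        , 0.        ]), 'position': array([ 334.0745209 , -534.12291424,  373.96512618]), 'rotation': array([-0.13312786,  0.08623128, -0.53306076,  0.83107603])}
{'time_s': 0.15, 'joint_positions': array([-1.14342058e+00,  3.53491285e-01,  1.63400124e+00,  8.84989149e-06,
        1.15516411e+00, -2.37671409e-03]), 'qd': array([ 0.00207266, -0.00070602, -0.00294493,  0.00326366,  0.00034052,
        0.00138296]), 'effort': array([-1.48700024e-04, -6.05635500e+01, -3.42337489e+01, -1.07262917e-04,
        6.11581068e-03, -2.12976738e-05]), 'position': array([ 260.27143808, -567.83637491,  247.71649256]), 'orientation': array([ 9.77003036e-01,  2.13224730e-01, -1.08241825e-04, -5.20874233e-04]), 'contact_force': array([ 0.00974383, -0.38186205, -0.22192464]), 'moment': array([-0.03537441, -0.02392791, -0.04411372]), 'gripper_force': 0.0, 'width': 85.2489733694361}
```

View pics/side0.png

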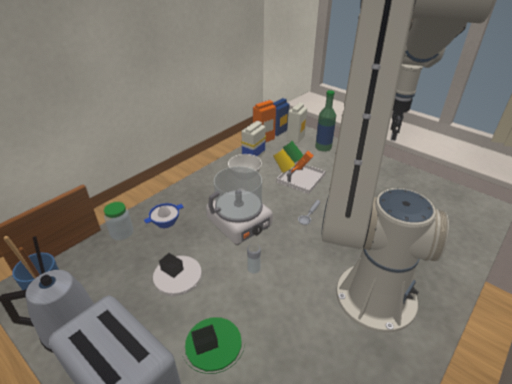

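View pics/top0.png

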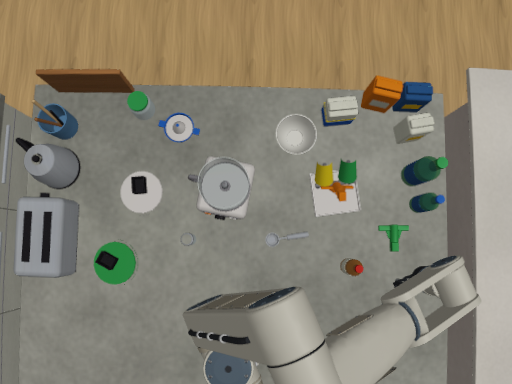

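The side view shows the processor at about (240,200), the rack with the orange tool at (300,165), and the white lid at (177,273). In the top view the processor axis is near (225,185), the orange tool (340,188), the rack tray (335,193) and the white lid (142,192) with its chute at (139,185).

Run:
```python
from h import *
pt=viewer.camera_params("top");ps=viewer.camera_params("side")
for n,uv,z in [("shafttop",(225,185),166),("rim",(224,185),210),("base",(225,187),97),("knead",(340,188),120),("tray",(335,194),22),("lid",(142,192),12),("chute",(139,185),59),("soy cap",(358,268),190),("salt",(188,239),100),("yellow",(325,168),150),("spoon",(285,238),5),("squeezer",(179,127),60)]:
    print(n,onz(pt,[uv],z)[0].round(0))
T=cv2.imread("pics/top0.png");h=cv2.cvtColor(T,cv2.COLOR_BGR2HSV)
m=cv2.inRange(h,(5,180,150),(18,255,255)); m[:, :310]=0;m[:150]=0;m[215:]=0
y,x=np.nonzero(m);print(x.min(),x.max(),y.min(),y.max(),x.mean(),y.mean())
im=viewer.camera("top")
a=cv2.resize(T[130:230,110:370],None,fx=3,fy=3,interpolation=cv2.INTER_CUBIC);cv2.imwrite("pics/topc.png",a)
```

```text
shafttop [546.  32. 166.]
rim [541.  33. 210.]
base [547.  36.  97.]
knead [ 550. -364.  120.]
tray [ 538. -365.   22.]
lid [532. 347.  12.]
chute [552. 348.  59.]
soy cap [ 278. -412.  190.]
salt [363. 159. 100.]
yellow [ 614. -307.  150.]
spoon [ 374. -184.    5.]
squeezer [767. 212.  60.]
322 352 183 200 339.7132352941176 191.10294117647058
```

View pics/topc.png

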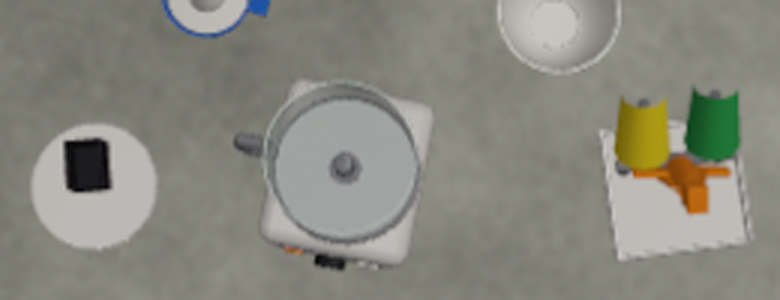

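Enlarged: the tray is yawed about +8°, the tool leans toward the robot, and the lid's chute is roughly along lid +x with a few degrees of yaw. Next comes a closer look with the wrist camera.

```bash
cat >> h.py <<'E'
def tool(yaw,tilt=0): # tilt about rotated y, rad
    return R.from_euler("z",yaw)*R.from_euler("y",-tilt)*R.from_euler("x",np.pi)
def camrel():
    s=manip.get_state();p=viewer.camera_params("wrist");r=R.from_quat(s["orientation"])
    return r.inv().apply(np.array(p["position"])-s["position"]), r.inv()*R.from_matrix(rot(p))
def campose(pos,r):
    t,q=camrel();p=dict(viewer.camera_params("wrist"));p["position"]=np.array(pos)+r.apply(t);p["rotation"]=(r*q).as_quat();return p
def go(pos,r,cur=None):
    s=manip.get_state(); c,q=(s["position"],R.from_quat(s["orientation"])) if cur is None else cur
    print("shift units",((np.array(pos)-c)/750).round(4),"turn units",((r*q.inv()).as_rotvec()/np.pi).round(4),"mm",(np.array(pos)-c).round(1))
E
python3 - <<'E'
from h import *
t,q=camrel();print(t,q.as_matrix().round(2))
r=tool(np.radians(8))
for pos in [(420,-365,330),(400,-365,300),(420,-330,350)]:
    p=campose(pos,r);print(pos,p["position"].round(),proj(p,[(530,-365,22),(550,-364,120),(546,33,166),(610,-307,150)]).round())
go((420,-365,330),r)
E
```

```text
[ 8.11314422e+01 -9.80093614e-03 -1.26321902e+02] [[ 0.    0.95  0.31]
 [ 1.   -0.    0.  ]
 [ 0.    0.31 -0.95]]
(420, -365, 330) [ 500. -354.  456.] [[ 269.   86.]
 [ 274.   61.]
 [-177.  -18.]
 [ 225.  -25.]]
(400, -365, 300) [ 480. -354.  426.] [[ 272.   69.]
 [ 279.   33.]
 [-252.  -70.]
 [ 224.  -73.]]
(420, -330, 350) [ 500. -319.  476.] [[ 291.   90.]
 [ 302.   68.]
 [-102.   -2.]
 [ 262.  -10.]]
shift units [0.2129 0.2706 0.1095] turn units [-0.0002 -0.0001 -0.0924] mm [159.7 202.9  82.2]
```

>>> servo_tool([
  [[0.042,0.034,0.012],[0,0,-0.0116]],
  [[0.042,0.034,0.012],[0,0,-0.0116]],
  [[0.042,0.034,0.012],[0,0,-0.0116]],
  [[0.042,0.034,0.012],[0,0,-0.0116]],
  [[0.042,0.034,0.012],[0,0,-0.0116]],
  [[0.042,0.034,0.012],[0,0,-0.0116]],
  [[0.042,0.034,0.012],[0,0,-0.0116]],
  [[0.042,0.034,0.012],[0,0,-0.0116]],
])

```text
time_s: 0.87
position: [513.6, -362.6, 320.7]
orientation: [0.998, 0.068, -0.0, -0.0]
contact_force: [0.8, -1.1, 0.7]
width: 85.3
gripper_force: 0.0
```

```bash
cat >> h.py <<'E'
import pickle
def snap(n):
    s=manip.get_state();p=viewer.camera_params("wrist");im=viewer.camera("wrist")
    cv2.imwrite(f"pics/{n}.png",im);pickle.dump((p,s),open(f"pics/{n}.pkl","wb"));return p,im,s
def load(n): return (*pickle.load(open(f"pics/{n}.pkl","rb")),cv2.imread(f"pics/{n}.png"))
E
python3 - <<'E'
from h import *
p,im,s=snap("rA");print(s["position"],s["qd"],s["time_s"])
E
```

```text
[ 513.61333903 -362.56717823  320.70480058] [ 7.55334570e-01  1.23744233e-01 -4.04766842e-01 -5.15262762e-04
  2.74225193e-01  1.18335192e+00] 0.8667
```

View pics/rA.png

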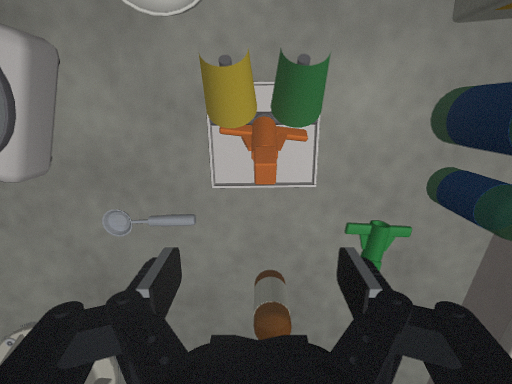

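Wrist view A: orange tool axis runs from about (265,125) to (265,183), grip block near (265,172), paddle tips (222,130) and (305,134), tray corners (213,187), (316,187).

Run:
```python
from h import *
p,s,im=load("rA")
print(p["position"],onz(p,[(265,170)],130),onz(p,[(222,130),(305,134)],70),onz(p,[(213,187),(316,187),(255,84)],22), onz(p,[(271,322)],190))
c=onz(p,[(213,187),(316,187)],22);d=c[0]-c[1];yaw=np.arctan2(-d[0],d[1]);print(np.degrees(yaw))
g=onz(p,[(265,170)],130)[0]
r=tool(yaw,np.radians(30));z=r.apply([0,0,1]);print(r.as_matrix().round(2))
tgt=g-z*100;print(tgt);go(tgt,r);print(proj(campose(tgt,r),[g]))
```

```text
[ 593.97835281 -351.36137301  447.0381213 ] [[ 523.16232353 -368.55728253  130.        ]] [[ 556.43957737 -306.33987071   70.        ]
 [ 566.49925522 -418.43240167   70.        ]] [[ 459.51065427 -294.58054446   22.        ]
 [ 482.3547464  -460.70947261   22.        ]
 [ 622.73495432 -341.86289621   22.        ]] [[ 357.4481165 -398.3243535  190.       ]]
7.829538380367116
[[ 0.86  0.14  0.5 ]
 [ 0.12 -0.99  0.07]
 [ 0.5   0.   -0.87]]
[ 473.62843644 -375.36859885  216.60254038]
shift units [-0.0611 -0.0224 -0.1413] turn units [ 0.0223 -0.1634  0.    ] mm [ -45.8  -16.8 -106. ]
[[258.98397482 202.54095536]]
```

>>> servo_tool([
  [[-0.0076,-0.0028,-0.0177],[0.0028,-0.0204,0]],
  [[-0.0076,-0.0028,-0.0177],[0.0028,-0.0204,0]],
  [[-0.0076,-0.0028,-0.0177],[0.0028,-0.0204,0]],
  [[-0.0076,-0.0028,-0.0177],[0.0028,-0.0204,0]],
  [[-0.0076,-0.0028,-0.0177],[0.0028,-0.0204,0]],
  [[-0.0076,-0.0028,-0.0177],[0.0028,-0.0204,0]],
  [[-0.0076,-0.0028,-0.0177],[0.0028,-0.0204,0]],
  [[0,0,0],[0,0,0]],
])

```text
time_s: 1.58
position: [469.0, -377.8, 223.6]
orientation: [0.972, 0.066, 0.223, -0.017]
contact_force: [-0.3, 0.4, -0.7]
width: 85.4
gripper_force: 0.0
```

Run:
```python
from h import *
p,im,s=snap("rB");print(s["position"],s["qd"].round(2),s["time_s"])
```

```text
[ 469.01577491 -377.76201858  223.63565101] [ 0.05 -0.01 -0.09 -0.17  0.08  0.25] 1.5833
```

View pics/rB.png

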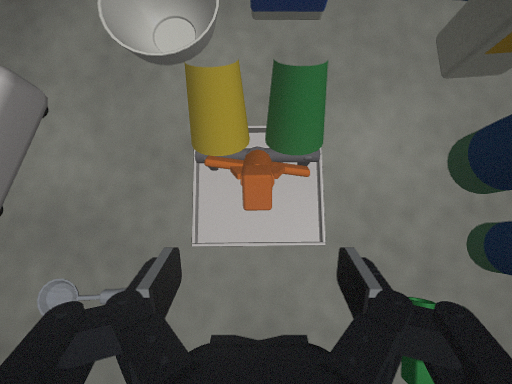

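View B: tray corners at (193,245) and (325,243); the grip's end face is around (257,195), paddle tips (207,163) and (308,171). An enlarged crop of both views will pick out features.

Run:
```python
from h import *
o=[]
for n,(x,y) in (("rA",(212,110)),("rB",(200,140))):
    p,s,im=load(n);o.append(cv2.resize(im[y:y+85,x:x+112],None,fx=7,fy=7,interpolation=cv2.INTER_CUBIC)[:,:])
a=np.hstack(o);cv2.imwrite("pics/ab.png",cv2.resize(np.hstack([cv2.resize(q,(400,304)) for q in o]),None,fx=1,fy=1))
for n in("rA","rB"):
    p,s,im=load(n);h=cv2.cvtColor(im,cv2.COLOR_BGR2HSV);m=cv2.inRange(h,(4,170,90),(17,255,255));m[:100]=0;m[225:]=0;m[:,:190]=0;m[:,330:]=0
    for y in range(115,215,4):
        x=np.nonzero(m[y])[0]
        if len(x):print(n,y,x.min(),x.max(),im[y,(x.min()+x.max())//2])
```

```text
rA 119 257 271 [ 34  76 137]
rA 123 254 274 [ 41  81 142]
rA 127 221 283 [ 36  71 121]
rA 131 220 305 [ 38  75 138]
rA 135 238 306 [ 50  87 149]
rA 139 243 306 [ 42  80 141]
rA 143 245 282 [ 48  85 143]
rA 147 248 281 [ 43  78 140]
rA 151 253 277 [ 45  84 143]
rA 155 252 276 [ 47  80 143]
rA 159 256 275 [ 43  81 142]
rA 163 255 275 [ 44  86 157]
rA 167 255 275 [ 49  88 162]
rA 171 255 275 [ 48  92 161]
rA 175 255 275 [ 49  91 161]
rA 179 255 275 [ 48  91 160]
rA 183 256 273 [ 41  89 167]
rB 151 252 263 [ 35  68 123]
rB 155 247 268 [ 38  74 125]
rB 159 206 270 [ 57  78 104]
rB 163 205 282 [ 36  65 113]
rB 167 219 307 [ 40  72 123]
rB 171 235 309 [ 34  67 120]
rB 175 235 308 [ 38  73 127]
rB 179 243 273 [ 51  93 166]
rB 183 244 273 [ 49  92 163]
rB 187 244 271 [ 52  95 164]
rB 191 245 271 [ 45  88 161]
rB 195 244 271 [ 54  91 162]
rB 199 244 271 [ 46  89 160]
rB 203 244 271 [ 50  91 162]
rB 207 245 270 [ 50  92 163]
```

View pics/ab.png

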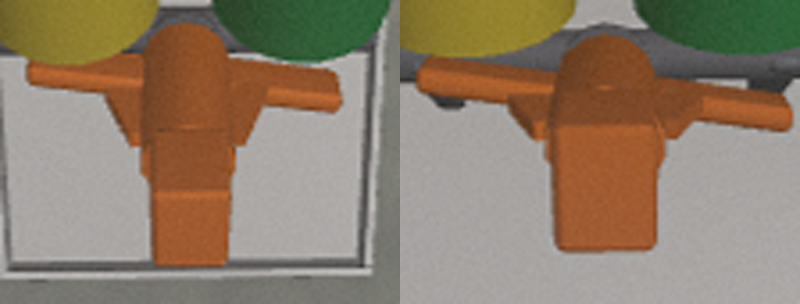

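The top face of the grip is clear in both: A corners (254.6,163.8) (276.1,163.8) (276.1,184.2) (255.1,184.2); B corners (242.8,175) (272,175) (271.7,210) (244,210).

Run:
```python
from h import *
pa=load("rA")[0];pb=load("rB")[0]
A=[(254.6,163.8),(276.1,163.8),(276.1,184.2),(255.1,184.2)];B=[(242.8,175),(272,175),(271.7,210),(244,210)]
oa,va=ray(pa,A);ob,vb=ray(pb,B)
X=[]
for i in range(4):
    x,e=tri([(oa,va[i]),(ob,vb[i])]);X.append(x);print(x.round(1),np.round(e,1))
X=np.array(X);c=X.mean(0);ey=(X[0]+X[3]-X[1]-X[2])/2;ex=(X[0]+X[1]-X[2]-X[3])/2
print("c",c,"y",np.linalg.norm(ey),np.degrees(np.arctan2(-ey[0],ey[1])),ey/np.linalg.norm(ey),"x",np.linalg.norm(ex),ex/np.linalg.norm(ex))
# tray yaw, from both
for p,q in((pa,[(213,187),(316,187)]),(pb,[(193,245),(325,243)])):
    t=onz(p,q,22);d=t[0]-t[1];print(t.round(1),np.linalg.norm(d),np.degrees(np.arctan2(-d[0],d[1])))
# paddle tips
T=[((221,129),(206,161)),((306,136),(308.5,172))]
P=[]
for a,b in T:
    x,e=tri([(pa["position"],ray(pa,[a])[1][0]),(pb["position"],ray(pb,[b])[1][0])]);print("tip",x.round(1),np.round(e,1));P.append(x)
d=P[0]-P[1];print(np.linalg.norm(d),np.degrees(np.arctan2(-d[0],d[1])))
```

```text
[ 532.5 -355.   147.4] [0.1 0.1]
[ 535.8 -379.1  147.3] [0.2 0.2]
[ 507.9 -383.9  131.2] [0.4 0.4]
[ 504.5 -359.1  131.2] [0. 0.]
c [ 520.13923908 -369.28114975  139.28735772] y 24.655983632056916 7.830067843007833 [-1.36235430e-01  9.90676108e-01  8.70175612e-04] x 32.57366478128031 [0.85741409 0.13589403 0.49636065]
[[ 459.5 -294.6   22. ]
 [ 482.4 -460.7   22. ]] 167.69219812887022 7.829538380367116
[[ 459.5 -293.9   22. ]
 [ 484.8 -459.4   22. ]] 167.49895686827446 8.705378257426085
tip [ 557.8 -305.    73.3] [0.3 0.3]
tip [ 563.5 -422.    62.1] [0.3 0.3]
117.76020248225554 2.7861054296085546
```

Run:
```python
from h import *
s=manip.get_state();print(s["position"],s["qd"].round(3),R.from_quat(s["orientation"]).as_matrix().round(3))
r=tool(np.radians(7.9),np.radians(30));a=-r.apply([0,0,1]);g=np.array([520.1,-369.3,139.3])-12*a
print(a,g);go(g+45*a,r);go(g,r,(g+45*a,r))
```

```text
[ 470.2091244  -378.44634667  225.35022109] [ 0.036 -0.014 -0.075 -0.064  0.028  0.094] [[ 0.892  0.135  0.431]
 [ 0.12  -0.991  0.061]
 [ 0.435 -0.003 -0.9  ]]
[-0.49525473 -0.06872227  0.8660254 ] [ 526.04305678 -368.47533272  128.90769515]
shift units [ 0.0447  0.0092 -0.0766] turn units [ 0.0023 -0.0232  0.0007] mm [ 33.5   6.9 -57.5]
shift units [ 0.0297  0.0041 -0.052 ] turn units [0. 0. 0.] mm [ 22.3   3.1 -39. ]
```

>>> servo_tool([
  [[0.009,0.0018,-0.0153],[0.0005,-0.0046,0.0001]],
  [[0.009,0.0018,-0.0153],[0.0005,-0.0046,0.0001]],
  [[0.009,0.0018,-0.0153],[0.0005,-0.0046,0.0001]],
  [[0.009,0.0018,-0.0153],[0.0005,-0.0046,0.0001]],
  [[0.009,0.0018,-0.0153],[0.0005,-0.0046,0.0001]],
  [[0,0,0],[0,0,0]],
  [[0,0,0],[0,0,0]],
  [[0,0,0],[0,0,0]],
])

```text
time_s: 2.3
position: [507.0, -372.5, 171.2]
orientation: [0.963, 0.068, 0.259, -0.016]
contact_force: [0.6, 0.3, -0.3]
width: 85.7
gripper_force: 0.0
```

Run:
```python
from h import *
s=manip.get_state();print(s["position"],s["qd"].round(3))
r=tool(np.radians(7.9),np.radians(30));a=-r.apply([0,0,1]);g=np.array([520.1,-369.3,139.3])-12*a
go(g,r)
```

```text
[ 507.00670062 -372.4518262   171.15165385] [-0.007 -0.009  0.005  0.01  -0.006 -0.014]
shift units [ 0.0254  0.0053 -0.0563] turn units [ 0.0012  0.0007 -0.0008] mm [ 19.    4.  -42.2]
```

>>> servo_tool([
  [[0.0042,0.0009,-0.0094],[0.0002,0.0001,-0.0001]],
  [[0.0042,0.0009,-0.0094],[0.0002,0.0001,-0.0001]],
  [[0.0042,0.0009,-0.0094],[0.0002,0.0001,-0.0001]],
  [[0.0042,0.0009,-0.0094],[0.0002,0.0001,-0.0001]],
  [[0.0042,0.0009,-0.0094],[0.0002,0.0001,-0.0001]],
  [[0.0044,0.0008,-0.0093],[0.0002,0.0001,-0.0001]],
  [[0,0,0],[0,0,0]],
  [[0,0,0],[0,0,0]],
])

```text
time_s: 2.97
position: [525.3, -367.8, 126.9]
orientation: [0.964, 0.066, 0.258, -0.019]
contact_force: [0.0, 0.1, 0.4]
width: 85.3
gripper_force: 0.0
```

>>> servo_tool([
  [[0,0,0],[0,0,0]],
  [[0,0,0],[0,0,0]],
  [[0,0,0],[0,0,0]],
  [[0,0,0],[0,0,0]],
  [[0,0,0],[0,0,0]],
  [[0,0,0],[0,0,0]],
  [[0,0,0],[0,0,0]],
  [[0,0,0],[0,0,0]],
], jaw=0)

```text
time_s: 3.63
position: [525.3, -368.2, 128.2]
orientation: [0.964, 0.066, 0.259, -0.018]
contact_force: [-3.8, 0.5, 5.9]
width: 25.3
gripper_force: 58.8
```

>>> servo_tool([
  [[-0.0074,-0.001,0.013],[0,0,0]],
  [[-0.0074,-0.001,0.013],[0,0,0]],
  [[-0.0074,-0.001,0.013],[0,0,0]],
  [[-0.0074,-0.001,0.013],[0,0,0]],
  [[-0.0074,-0.001,0.013],[0,0,0]],
  [[-0.0074,-0.001,0.013],[0,0,0]],
  [[-0.0074,-0.001,0.013],[0,0,0]],
  [[-0.0074,-0.001,0.013],[0,0,0]],
])

```text
time_s: 4.3
position: [480.2, -374.2, 206.8]
orientation: [0.964, 0.066, 0.258, -0.018]
contact_force: [0.3, -0.1, -1.2]
width: 25.0
gripper_force: 59.5
```

Run:
```python
from h import *
s=manip.get_state();print(s["position"],s["qd"].round(3),s["contact_force"],s["width"],s["gripper_force"])
r0=R.from_quat(s["orientation"])
for x in (445,465): 
    r=tool(np.radians(7.9));tgt=np.array((x,-270,345));go(tgt,r);p=campose(tgt,r);print(proj(p,[(546,33,166),(546,33,210),(546,118,210),(546,-52,210),(630,33,210)]).round())
```

```text
[ 480.17421128 -374.24927384  206.83304118] [-0.112 -0.216 -0.021 -0.161  0.236  0.122] [ 0.30638678 -0.11990371 -1.21981225] 25.048827524040906 59.45118427276611
shift units [-0.0469  0.139   0.1842] turn units [-0.0231  0.1652  0.0002] mm [-35.2 104.2 138.2]
[[ -34.   39.]
 [ -90.   26.]
 [-208.    6.]
 [  19.   44.]
 [-124. -109.]]
shift units [-0.0202  0.139   0.1842] turn units [-0.0231  0.1652  0.0002] mm [-15.2 104.2 138.2]
[[ -30.   62.]
 [ -83.   53.]
 [-197.   35.]
 [  23.   70.]
 [-115.  -73.]]
```

>>> servo_tool([
  [[-0.0017,0.0175,0.024],[-0.0029,0.0206,0]],
  [[-0.0017,0.0175,0.024],[-0.0029,0.0206,0]],
  [[-0.0017,0.0175,0.024],[-0.0029,0.0206,0]],
  [[-0.0017,0.0175,0.024],[-0.0029,0.0206,0]],
  [[-0.0017,0.0175,0.024],[-0.0029,0.0206,0]],
  [[-0.0017,0.0175,0.024],[-0.0029,0.0206,0]],
  [[-0.0017,0.0175,0.024],[-0.0029,0.0206,0]],
  [[-0.0017,0.0175,0.024],[-0.0029,0.0206,0]],
])

```text
time_s: 4.97
position: [470.0, -268.8, 351.8]
orientation: [0.998, 0.068, -0.001, 0.001]
contact_force: [0.7, 0.4, -2.3]
width: 25.3
gripper_force: 59.6
```

>>> servo_tool([
  [[0,0.045,0],[0,0,0]],
  [[0,0.045,0],[0,0,0]],
  [[0,0.045,0],[0,0,0]],
  [[0,0.045,0],[0,0,0]],
  [[0,0.045,0],[0,0,0]],
  [[0,0.045,0],[0,0,0]],
  [[0,0.04,0],[0,0,0]],
  [[0,0,0],[0,0,0]],
])

```text
time_s: 5.63
position: [469.9, -32.9, 350.4]
orientation: [0.998, 0.07, 0.001, -0.001]
contact_force: [-0.3, 0.5, -1.4]
width: 25.5
gripper_force: 59.7
```

>>> servo_tool([
  [[0,0,0],[0,0,0]],
  [[0,0,0],[0,0,0]],
  [[0,0,0],[0,0,0]],
  [[0,0,0],[0,0,0]],
  [[0,0,0],[0,0,0]],
  [[0,0,0],[0,0,0]],
  [[0,0,0],[0,0,0]],
  [[0,0,0],[0,0,0]],
])

```text
time_s: 6.3
position: [470.7, -36.9, 349.7]
orientation: [0.998, 0.068, 0.001, 0.0]
contact_force: [-0.7, 1.3, -0.4]
width: 25.0
gripper_force: 59.7
```

Run:
```python
from h import *
p,im,s=snap("pA");print(s["position"],s["orientation"],s["qd"].round(3),s["time_s"],proj(p,[(546,33,166)]))
```

```text
[470.72803825 -36.92356706 349.72285231] [9.97658151e-01 6.83946843e-02 6.09135693e-04 1.01071816e-04] [ 0.003 -0.002 -0.001  0.001  0.001  0.002] 6.3 [[204.14893928 102.96681767]]
```

View pics/pA.png

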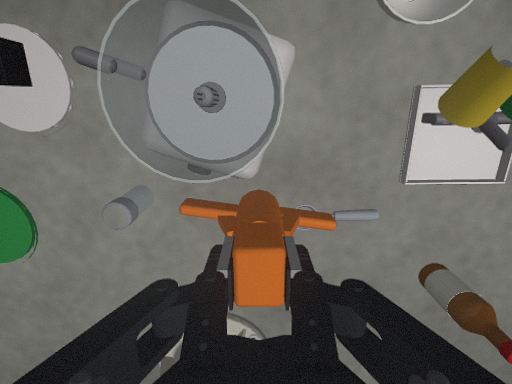

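View pA: tool held straight, grip at (260,270), paddle tips (182,207) and (335,222); shaft tip near (205,95), collar around (210,97), bowl rim left edge ~98, right edge ~283.

>>> servo_tool([
  [[0,0.028,0],[0,0,0]],
  [[0,0.028,0],[0,0,0]],
  [[0,0.028,0],[0,0,0]],
  [[0,0.028,0],[0,0,0]],
  [[0,0.028,0],[0,0,0]],
  [[0,0.028,0],[0,0,0]],
  [[0,0,0],[0,0,0]],
  [[0,0,0],[0,0,0]],
])

```text
time_s: 7.02
position: [470.7, 90.1, 349.7]
orientation: [0.998, 0.07, 0.001, 0.0]
contact_force: [-0.6, -0.5, -1.4]
width: 25.0
gripper_force: 59.8
```

Run:
```python
from h import *
p,im,s=snap("pB");print(s["position"],s["qd"].round(3),s["time_s"])
print(proj(p,[(546,33,166)]))
pa,sa,ia=load("pA")
r=R.from_quat(sa["orientation"]);f=sa["position"]+r.apply([0,0,86])
print("ideal paddle tips in A",[proj(pa,f+r.apply([0,y,-z]))[0].round() for y in(60,-60) for z in (0,22)])
def crop(i,u,v):
    return cv2.resize(i[v-35:v+35,u-50:u+50],(400,280),interpolation=cv2.INTER_CUBIC)
u,v=proj(p,[(546,33,150)])[0].round().astype(int);print(u,v)
c1=np.hstack([crop(ia,206,96),crop(im,u,v)])
l=cv2.resize(im[0:240,0:200],(250,300))
cv2.imwrite("pics/sh.png",np.vstack([c1,np.hstack([cv2.resize(ia,(400,300)),cv2.resize(im,(400,300))])]))
```

```text
[470.66473647  90.06986395 349.6644628 ] [-0.027 -0.004  0.005 -0.009  0.001 -0.011] 7.0167
[[319.86764675 119.79830186]]
ideal paddle tips in A [array([331., 208.]), array([338., 219.]), array([187., 208.]), array([180., 219.])]
317 119
```

View pics/sh.png

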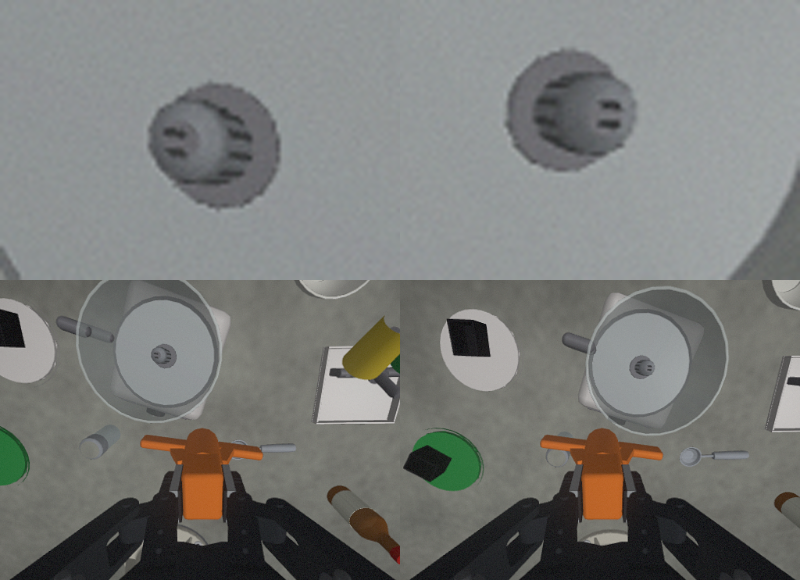

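Crops: the collar is centred at (210.4,97.4) in pA and (309.2,111.5) in pB. The lid is fully visible in pB, around (90,65).

Run:
```python
from h import *
pa,sa,ia=load("pA");pb,sb,ib=load("pB")
x,e=tri([(pa["position"],ray(pa,[(210.4,97.4)])[1][0]),(pb["position"],ray(pb,[(309.2,111.5)])[1][0])]);print("collar",x,e)
print(onz(pa,[(210.4,97.4)],106),onz(pb,[(309.2,111.5)],106))
c=x.copy()
th=np.linspace(0,2*np.pi,200)
for z in(156,166):
    for n,p,o in(("A",pa,(156,61)),("B",pb,(267,84))):
        q=proj(p,np.c_[c[0]+11*np.cos(th),c[1]+11*np.sin(th),0*th+z]);q=(q-o)*4;print(z,n,q.min(0).round(),q.max(0).round())
s=manip.get_state();print(s["position"])
# rim by bright outline: rows/cols extents from predicted circle
for n,p in(("A",pa),("B",pb)):
    q=proj(p,np.c_[c[0]+85*np.cos(th),c[1]+85*np.sin(th),0*th+210]);print(n,q.min(0).round(),q.max(0).round())
```

```text
collar [553.0742997   36.29731581 109.77372758] [np.float64(0.22656294131556118), np.float64(0.2265629413153344)]
[[552.86785141  36.9345177  106.        ]] [[553.32650354  35.62603838 106.        ]]
156 A [149.  96.] [229. 182.]
156 B [158.  72.] [237. 154.]
166 A [141.  94.] [223. 182.]
166 B [165.  72.] [246. 157.]
[470.6830718   89.38603821 349.68840145]
A [ 97. -19.] [285. 183.]
B [237.   7.] [421. 200.]
```

>>> servo_tool([
  [[0.0183,-0.0118,-0.0044],[0,0,0]],
  [[0.0183,-0.0118,-0.0044],[0,0,0]],
  [[0.0183,-0.0118,-0.0044],[0,0,0]],
  [[0.0183,-0.0118,-0.0044],[0,0,0]],
  [[0.0183,-0.0118,-0.0044],[0,0,0]],
  [[0.0183,-0.0118,-0.0044],[0,0,0]],
  [[0,0,0],[0,0,0]],
  [[0,0,0],[0,0,0]],
])

```text
time_s: 7.73
position: [553.7, 35.4, 329.1]
orientation: [0.998, 0.068, -0.0, 0.0]
contact_force: [-0.0, -0.1, -1.5]
width: 25.2
gripper_force: 59.8
```

Run:
```python
from h import *
p,im,s=snap("pC")
c=np.array([553.1,36.3]);print(s["position"],s["orientation"],c-s["position"][:2],manip.get_state()["position"])
pt=viewer.camera_params("top");ps=viewer.camera_params("side")
T=viewer.camera("top");S=viewer.camera("side")
u,v=proj(ps,[(553,36,210)])[0].astype(int);cv2.imwrite("pics/c1.png",np.hstack([cv2.resize(S[v-60:v+60,u-60:u+60],(400,400)),cv2.resize(im[60:384,94:418],(400,400))]))
```

```text
[553.68459426  35.38431018 329.12440687] [ 9.97692411e-01  6.78957796e-02 -1.24689016e-04  3.38837456e-05] [-0.58459426  0.91568982] [553.17102976  35.88245803 329.44115317]
```

View pics/c1.png

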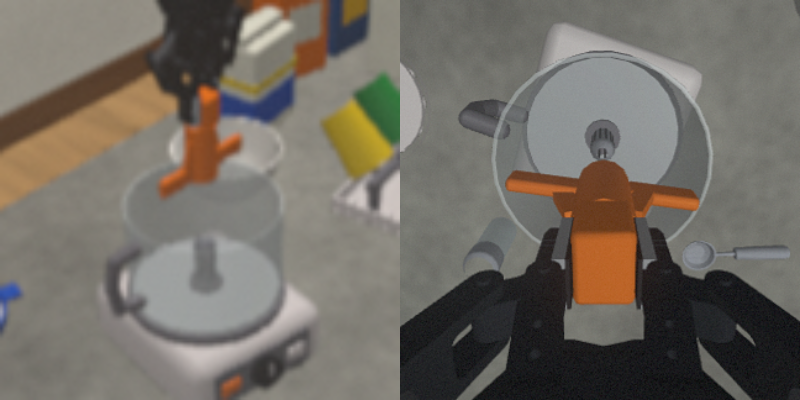

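The tool hangs right over the shaft in both views (side crop: tool at (205,150) above shaft (207,250)). Lowering.

>>> servo_tool([
  [[0,0.0005,-0.015],[0,0,0]],
  [[0,0,-0.015],[0,0,0]],
  [[0,0,-0.015],[0,0,0]],
  [[0,0,-0.015],[0,0,0]],
  [[0,0,-0.015],[0,0,0]],
  [[0,0,-0.015],[0,0,0]],
  [[0,0,-0.015],[0,0,0]],
  [[0,0,-0.01],[0,0,0]],
])

```text
time_s: 8.55
position: [552.6, 36.6, 241.9]
orientation: [0.998, 0.069, -0.0, 0.0]
contact_force: [-0.0, 0.4, -1.6]
width: 25.2
gripper_force: 59.8
```

>>> servo_tool([
  [[0,0,-0.005],[0,0,0]],
  [[0,0,-0.005],[0,0,0]],
  [[0,0,-0.005],[0,0,0]],
  [[0,0,-0.005],[0,0,0]],
  [[0,0,0],[0,0,0]],
  [[0,0,0],[0,0,0]],
  [[0,0,0],[0,0,0]],
  [[0,0,0],[0,0,0]],
])

```text
time_s: 9.22
position: [553.3, 36.7, 229.1]
orientation: [0.998, 0.069, 0.001, 0.0]
contact_force: [0.6, 0.7, -0.2]
width: 25.3
gripper_force: 59.8
```

>>> servo_tool([
  [[0,0,-0.006],[0,0,0]],
  [[0,0,-0.006],[0,0,0]],
  [[0,0,-0.006],[0,0,0]],
  [[0,0,-0.006],[0,0,0]],
  [[0,0,-0.006],[0,0,0]],
  [[0,0,-0.006],[0,0,0]],
  [[0,0,-0.004],[0,0,0]],
  [[0,0,0],[0,0,0]],
])

```text
time_s: 9.88
position: [552.6, 36.6, 197.8]
orientation: [0.998, 0.069, -0.0, 0.0]
contact_force: [-0.4, 0.3, -0.6]
width: 25.1
gripper_force: 59.8
```

>>> servo_tool([
  [[0,0,-0.0015],[0,0,0]],
  [[0,0,-0.0015],[0,0,0]],
  [[0,0,-0.0015],[0,0,0]],
  [[0,0,0],[0,0,0]],
  [[0,0,0],[0,0,0]],
  [[0,0,0],[0,0,0]],
  [[0,0,0],[0,0,0]],
  [[0,0,0],[0,0,0]],
])

```text
time_s: 10.55
position: [553.1, 36.6, 195.4]
orientation: [0.998, 0.069, 0.001, 0.0]
contact_force: [0.0, -0.7, -1.1]
width: 24.9
gripper_force: 59.8
```

>>> servo_tool([
  [[0,0,-0.0013],[0,0,0]],
  [[0,0,0],[0,0,0]],
  [[0,0,-0.0013],[0,0,0]],
  [[0,0,0],[0,0,0]],
  [[0,0,0],[0,0,0]],
  [[0,0,0],[0,0,0]],
  [[0,0,0],[0,0,0]],
  [[0,0,0],[0,0,0]],
])

```text
time_s: 11.22
position: [553.1, 36.6, 193.4]
orientation: [0.998, 0.069, 0.001, 0.0]
contact_force: [-0.2, -0.7, -0.6]
width: 25.2
gripper_force: 59.8
```

>>> servo_tool([
  [[0,0,-0.0013],[0,0,0]],
  [[0,0,0],[0,0,0]],
  [[0,0,-0.0007],[0,0,0]],
  [[0,0,0],[0,0,0]],
  [[0,0,0],[0,0,0]],
  [[0,0,0],[0,0,0]],
  [[0,0,0],[0,0,0]],
  [[0,0,0],[0,0,0]],
])

```text
time_s: 11.88
position: [553.1, 36.6, 191.9]
orientation: [0.998, 0.069, 0.001, 0.0]
contact_force: [0.1, 1.1, -1.3]
width: 24.9
gripper_force: 59.8
```

>>> servo_tool([
  [[0,0,-0.0013],[0,0,0]],
  [[0,0,0],[0,0,0]],
  [[0,0,-0.0007],[0,0,0]],
  [[0,0,0],[0,0,0]],
  [[0,0,0],[0,0,0]],
  [[0,0,0],[0,0,0]],
  [[0,0,0],[0,0,0]],
  [[0,0,0],[0,0,0]],
])

```text
time_s: 12.55
position: [553.4, 36.7, 191.3]
orientation: [0.998, 0.069, 0.001, 0.0]
contact_force: [-2.2, 0.2, 8.4]
width: 25.1
gripper_force: 61.3
```

The seat is felt: 8 N upward at the expected height. Releasing and rising.

>>> servo_tool([
  [[0,0,0],[0,0,0]],
  [[0,0,0],[0,0,0]],
  [[0,0,0],[0,0,0]],
  [[0,0,0],[0,0,0]],
  [[0,0,0],[0,0,0]],
  [[0,0,0],[0,0,0]],
  [[0,0,0],[0,0,0]],
  [[0,0,0],[0,0,0]],
], jaw=0.8)

```text
time_s: 13.22
position: [553.1, 36.6, 190.3]
orientation: [0.998, 0.069, 0.001, 0.0]
contact_force: [0.7, -1.4, 0.5]
width: 68.1
gripper_force: 0.0
```

>>> servo_tool([
  [[0,0,0.006],[0,0,0]],
  [[0,0,0.01],[0,0,0]],
  [[0,0,0.02],[0,0,0]],
  [[0,0,0.03],[0,0,0]],
  [[0,0,0.03],[0,0,0]],
  [[0,0,0.03],[0,0,0]],
  [[0,0,0.03],[0,0,0]],
  [[0,0,0],[0,0,0]],
])

```text
time_s: 13.88
position: [555.3, 36.8, 313.0]
orientation: [0.998, 0.069, 0.005, 0.0]
contact_force: [0.8, 0.5, 0.4]
width: 68.4
gripper_force: 0.0
```

Run:
```python
from h import *
p,im,s=snap("pD");print(s["position"],s["time_s"])
# top face of seated grip (orange) in view
h=cv2.cvtColor(im,cv2.COLOR_BGR2HSV);m=cv2.inRange(h,(4,170,90),(17,255,255));y,x=np.nonzero(m);print(x.min(),x.max(),y.min(),y.max())
for z in (204,):
  f=np.array([553.1,36.5,z]);r=tool(np.radians(7.9));print(proj(p,[f+r.apply([a,b,0]) for a,b in((17,-13),(17,13),(-17,13),(-17,-13))]).round(1))
# lid from pB: white disc + black chute
pb,sb,ib=load("pB");hb=cv2.cvtColor(ib,cv2.COLOR_BGR2HSV)
u=proj(pb,[(532,347,12),(552,348,59)]);print(u)
cv2.imwrite("pics/d.png",np.hstack([cv2.resize(im[0:384,60:444],(400,400)),cv2.resize(ib[0:160,10:170],(400,400),interpolation=cv2.INTER_CUBIC)]))
```

```text
[555.25096114  36.78565604 312.95438671] 13.8833
209 307 172 217
[[244.4 184.6]
 [273.3 184.6]
 [272.7 219.6]
 [245.  219.6]]
[[104.45997951  95.40822455]
 [ 85.04666212  78.92262067]]
```

View pics/d.png

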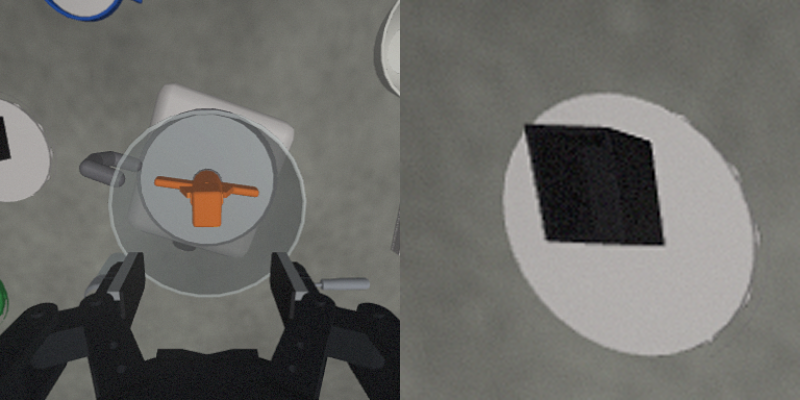

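View d: the tool stands seated in the bowl (grip at (207,210)) with the fingers clear. On the right, the lid disc with its black chute. Next, two wrist views over the lid.

>>> servo_tool([
  [[-0.0165,0.0372,0],[0,0,0]],
  [[-0.0165,0.0372,0],[0,0,0]],
  [[-0.0165,0.0372,0],[0,0,0]],
  [[-0.0165,0.0372,0],[0,0,0]],
  [[-0.0165,0.0372,0],[0,0,0]],
  [[-0.0165,0.0372,0],[0,0,0]],
  [[-0.0165,0.0372,0],[0,0,0]],
  [[-0.0165,0.0372,0],[0,0,0]],
], jaw=1)

```text
time_s: 14.6
position: [452.9, 260.9, 306.9]
orientation: [0.998, 0.069, 0.0, 0.0]
contact_force: [-0.5, 0.5, 0.5]
width: 85.3
gripper_force: 0.0
```

>>> servo_tool([
  [[0,0,0],[0,0,0]],
  [[0,0,0],[0,0,0]],
  [[0,0,0],[0,0,0]],
  [[0,0,0],[0,0,0]],
  [[0,0,0],[0,0,0]],
  [[0,0,0],[0,0,0]],
  [[0,0,0],[0,0,0]],
  [[0,0,0],[0,0,0]],
])

```text
time_s: 15.27
position: [454.3, 259.4, 307.4]
orientation: [0.998, 0.068, 0.001, 0.0]
contact_force: [-0.5, -0.3, 0.3]
width: 85.4
gripper_force: 0.0
```

```bash
cat > lid.py <<'E'
from h import *
def meas(p,im):
    h=cv2.cvtColor(im,cv2.COLOR_BGR2HSV)
    u=proj(p,[(537,350,14)])[0]
    yy,xx=np.mgrid[:384,:512];near=(np.hypot(xx-u[0],yy-u[1])<95)
    w=((h[...,2]>165)&(h[...,1]<40)&near).astype(np.uint8)*255
    c=max(cv2.findContours(w,cv2.RETR_EXTERNAL,cv2.CHAIN_APPROX_NONE)[0],key=cv2.contourArea)
    hull=cv2.convexHull(c);e=cv2.fitEllipse(hull)
    inside=cv2.fillConvexPoly(np.zeros((384,512),np.uint8),hull,255)
    inside=cv2.dilate(inside,np.ones((9,9)))
    b=((h[...,2]<70)&(inside>0)).astype(np.uint8)*255
    cb=max(cv2.findContours(b,cv2.RETR_EXTERNAL,cv2.CHAIN_APPROX_NONE)[0],key=cv2.contourArea)
    q=cv2.approxPolyDP(cv2.convexHull(cb),2.5,True).reshape(-1,2)
    print("hull bbox",cv2.boundingRect(hull),"ellipse",np.round(e[0],1),np.round(e[1],1),"area",cv2.contourArea(cb),"pred",u.round(),"poly",q.tolist())
    ctr=onz(p,hull.reshape(-1,2)+0.0,14)
    (cx,cy),rad=cv2.minEnclosingCircle(ctr[:,:2].astype(np.float32));print("plate circle z=14",cx,cy,rad)
    print("poly at z59",onz(p,q,59)[:,:2].round(1).tolist(),"z14",onz(p,q,14)[:,:2].round(1).tolist())
    return e[0],q
E
python3 - <<'E'
from lid import *
p,im,s=snap("lA");print(s["position"],s["qd"].round(3),s["time_s"],p["position"]);meas(p,im)
E
```

```text
[454.29639835 259.41134036 307.38714285] [ 0.004 -0.    -0.001 -0.001 -0.002 -0.001] 15.2667 [534.46695399 270.62545846 433.82514677]
hull bbox (151, 37, 107, 114) ellipse [203.7  93.5] [104.4 114.5] area 1951.0 pred [205.  96.] poly [[177, 51], [212, 52], [217, 57], [218, 103], [180, 101]]
plate circle z=14 535.8197021484375 350.6611633300781 76.71052551269531
poly at z59 [[584.2, 378.9], [589.1, 336.2], [584.5, 329.7], [531.1, 323.7], [526.7, 372.7]] z14 [[590.2, 391.9], [595.7, 344.1], [590.5, 336.7], [530.7, 330.1], [525.8, 385.0]]
```

Run:
```python
from h import *
p,s,im=load("lA");v=cv2.cvtColor(im,cv2.COLOR_BGR2HSV)
print([(x,v[125,x,2],v[125,x,1]) for x in list(range(138,172,2))+list(range(230,275,2))])
print([(y,v[y,200,2]) for y in list(range(22,50,2))+list(range(140,170,2))])
```

```text
[(138, np.uint8(111), np.uint8(14)), (140, np.uint8(112), np.uint8(14)), (142, np.uint8(113), np.uint8(16)), (144, np.uint8(117), np.uint8(13)), (146, np.uint8(116), np.uint8(11)), (148, np.uint8(116), np.uint8(15)), (150, np.uint8(119), np.uint8(13)), (152, np.uint8(116), np.uint8(13)), (154, np.uint8(118), np.uint8(15)), (156, np.uint8(125), np.uint8(12)), (158, np.uint8(122), np.uint8(15)), (160, np.uint8(120), np.uint8(11)), (162, np.uint8(179), np.uint8(6)), (164, np.uint8(178), np.uint8(7)), (166, np.uint8(178), np.uint8(6)), (168, np.uint8(174), np.uint8(6)), (170, np.uint8(175), np.uint8(6)), (230, np.uint8(178), np.uint8(6)), (232, np.uint8(176), np.uint8(10)), (234, np.uint8(182), np.uint8(8)), (236, np.uint8(178), np.uint8(6)), (238, np.uint8(177), np.uint8(7)), (240, np.uint8(180), np.uint8(7)), (242, np.uint8(179), np.uint8(6)), (244, np.uint8(179), np.uint8(7)), (246, np.uint8(182), np.uint8(6)), (248, np.uint8(183), np.uint8(7)), (250, np.uint8(174), np.uint8(4)), (252, np.uint8(121), np.uint8(15)), (254, np.uint8(121), np.uint8(15)), (256, np.uint8(125), np.uint8(10))
[... 250 characters left out ...]
)), (272, np.uint8(120), np.uint8(11)), (274, np.uint8(122), np.uint8(17))]
[(22, np.uint8(110)), (24, np.uint8(112)), (26, np.uint8(110)), (28, np.uint8(112)), (30, np.uint8(111)), (32, np.uint8(111)), (34, np.uint8(116)), (36, np.uint8(110)), (38, np.uint8(181)), (40, np.uint8(178)), (42, np.uint8(179)), (44, np.uint8(179)), (46, np.uint8(179)), (48, np.uint8(181)), (140, np.uint8(180)), (142, np.uint8(178)), (144, np.uint8(177)), (146, np.uint8(176)), (148, np.uint8(176)), (150, np.uint8(135)), (152, np.uint8(119)), (154, np.uint8(122)), (156, np.uint8(123)), (158, np.uint8(123)), (160, np.uint8(124)), (162, np.uint8(125)), (164, np.uint8(122)), (166, np.uint8(121)), (168, np.uint8(121))]
```

>>> servo_tool([
  [[0.002,0.016,0],[0,0,0]],
  [[0.002,0.016,0],[0,0,0]],
  [[0.002,0.016,0],[0,0,0]],
  [[0.002,0.016,0],[0,0,0]],
  [[0.002,0.016,0],[0,0,0]],
  [[0.002,0.016,0],[0,0,0]],
  [[0,0,0],[0,0,0]],
  [[0,0,0],[0,0,0]],
])

```text
time_s: 15.98
position: [462.9, 332.6, 307.1]
orientation: [0.998, 0.069, 0.0, 0.0]
contact_force: [0.0, -0.1, -0.0]
width: 85.4
gripper_force: 0.0
```

Run:
```python
from lid import *
p,im,s=snap("lB");print(s["position"],s["qd"].round(3),s["time_s"],p["position"]);meas(p,im)
```

```text
[462.93338545 332.60293897 307.06623672] [-0.018 -0.015  0.018 -0.002  0.002 -0.007] 15.9833 [543.11654558 344.05534535 433.44496952]
hull bbox (201, 53, 104, 109) ellipse [252.8 107. ] [104.  109.1] area 1620.5 pred [254. 110.] poly [[270, 69], [269, 117], [236, 116], [236, 68]]
plate circle z=14 536.028076171875 351.66973876953125 76.48915100097656
poly at z59 [[588.6, 336.0], [531.4, 328.5], [526.6, 371.9], [583.8, 378.3]] z14 [[594.1, 335.0], [530.0, 326.7], [524.6, 375.2], [588.7, 382.4]]
```

Run:
```python
from h import *
pa,sa,_=load("lA");pb,sb,_=load("lB")
for n,a,b in [("disc",(203.7,93.5),(252.8,107)),("cornTL",(177,51),(236,68)),("cornBL",(180,101),(236,116))]:
    print(n,*tri([(pa["position"],ray(pa,[a])[1][0]),(pb["position"],ray(pb,[b])[1][0])]))
r=tool(np.radians(7));go((557.6,353.6,120),r);go((557.6,353.6,42),r,(np.array((557.6,353.6,120)),r));print(manip.get_state()["position"])
```

```text
disc [540.67375393 352.31868949  10.51681137] [np.float64(0.10841838184248186), np.float64(0.10841838184221976)]
cornTL [583.63926693 377.99079057  62.2015306 ] [np.float64(0.17809962121932252), np.float64(0.17809962121928521)]
cornBL [526.79509707 371.54426575  63.39785461] [np.float64(0.0008466084667509606), np.float64(0.0008466084668198418)]
shift units [ 0.1263  0.0288 -0.2495] turn units [ 0.0002  0.0003 -0.0051] mm [  94.7   21.6 -187.1]
shift units [ 0.     0.    -0.104] turn units [0. 0. 0.] mm [  0.   0. -78.]
[462.86239186 331.99991671 307.09953651]
```

Heights confirmed (plate about 10–14, chute top about 62). Going to the chute.

>>> servo_tool([
  [[0.018,0.0041,-0.0356],[0,0,-0.0007]],
  [[0.018,0.0041,-0.0356],[0,0,-0.0007]],
  [[0.018,0.0041,-0.0356],[0,0,-0.0007]],
  [[0.018,0.0041,-0.0356],[0,0,-0.0007]],
  [[0.018,0.0041,-0.0356],[0,0,-0.0007]],
  [[0.018,0.0041,-0.0356],[0,0,-0.0007]],
  [[0.0183,0.0042,-0.0359],[0,0,-0.0009]],
  [[0,0,0],[0,0,0]],
])

```text
time_s: 16.7
position: [557.2, 351.5, 114.8]
orientation: [0.998, 0.06, -0.002, 0.002]
contact_force: [-1.5, -0.3, 0.3]
width: 84.9
gripper_force: 0.0
```

>>> servo_tool([
  [[0,0,0],[0,0,0]],
  [[0,0,0],[0,0,0]],
  [[0,0,0],[0,0,0]],
  [[0,0,0],[0,0,0]],
  [[0,0,0],[0,0,0]],
  [[0,0,0],[0,0,0]],
  [[0,0,0],[0,0,0]],
  [[0,0,0],[0,0,0]],
])

```text
time_s: 17.37
position: [557.8, 353.5, 120.6]
orientation: [0.998, 0.061, 0.001, 0.0]
contact_force: [-1.0, 0.6, 0.4]
width: 85.0
gripper_force: 0.0
```

Run:
```python
from h import *
p,im,s=snap("lC");r=tool(np.radians(7));go((557.6,353.6,42),r);print(s["position"])
h=cv2.cvtColor(im,cv2.COLOR_BGR2HSV);w=((h[...,2]>150)&(h[...,1]<40)).astype(np.uint8)
u=proj(p,[(536,351,14),(557.6,353.6,59)]);print(u)
c=[x for x in cv2.findContours(w,cv2.RETR_EXTERNAL,cv2.CHAIN_APPROX_NONE)[0] if cv2.contourArea(x)>3000]
for x in c:print(cv2.boundingRect(x),cv2.contourArea(x))
c=max(c,key=cv2.contourArea);g=onz(p,cv2.convexHull(c).reshape(-1,2),14)[:,:2];g=g[np.hypot(*(g-[536,351]).T)>60];
A=np.c_[2*g,np.ones(len(g))];q=np.linalg.lstsq(A,(g**2).sum(1),rcond=None)[0];print("circle fit",q[:2],np.sqrt(q[2]+q[:2]@q[:2]),len(g),np.degrees(np.arctan2(g[:,1]-351,g[:,0]-536)).round()[::6],np.hypot(*(g-q[:2]).T).round(1)[::6])
```

```text
shift units [-2.000e-04  1.000e-04 -1.046e-01] turn units [0.     0.0005 0.0002] mm [ -0.2   0.1 -78.5]
[557.78033645 353.53830994 120.60226375]
[[258.8040226  222.4805117 ]
 [258.86925685 220.14331845]]
(176, 136, 165, 155) 19545.5
circle fit [537.4093078  351.72570592] 76.415001956757 54 [   6.  -40.  -66. -106. -152.  163.  109.   75.   51.] [77.7 76.2 76.1 76.4 76.6 76.4 76.3 76.2 76.2]
```

>>> servo_tool([
  [[0,0,-0.015],[0,0,0]],
  [[0,0,-0.015],[0,0,0]],
  [[0,0,-0.015],[0,0,0]],
  [[0,0,-0.015],[0,0,0]],
  [[0,0,-0.015],[0,0,0]],
  [[0,0,-0.015],[0,0,0]],
  [[0,0,-0.014],[0,0,0]],
  [[0,0,0],[0,0,0]],
])

```text
time_s: 18.08
position: [556.5, 352.6, 39.3]
orientation: [0.998, 0.061, -0.001, 0.001]
contact_force: [-0.3, 0.2, -0.7]
width: 85.4
gripper_force: 0.0
```

>>> servo_tool([
  [[0,0,0],[0,0,0]],
  [[0,0,0],[0,0,0]],
  [[0,0,0],[0,0,0]],
  [[0,0,0],[0,0,0]],
  [[0,0,0],[0,0,0]],
  [[0,0,0],[0,0,0]],
  [[0,0,0],[0,0,0]],
  [[0,0,0],[0,0,0]],
], jaw=0)

```text
time_s: 18.75
position: [558.5, 353.9, 43.3]
orientation: [0.998, 0.061, 0.001, -0.0]
contact_force: [-0.2, -0.5, 5.7]
width: 45.2
gripper_force: 61.8
```

>>> servo_tool([
  [[0,0,0.01],[0,0,0]],
  [[0,0,0.03],[0,0,0]],
  [[0,0,0.05],[0,0,0]],
  [[0,0,0.053],[0,0,0]],
  [[0,0,0.053],[0,0,0]],
  [[0,0,0.053],[0,0,0]],
  [[0,0,0.053],[0,0,0]],
  [[0,0,0.03],[0,0,0]],
])

```text
time_s: 19.42
position: [558.5, 353.9, 296.7]
orientation: [0.998, 0.061, 0.003, -0.001]
contact_force: [0.5, 1.1, -0.6]
width: 45.2
gripper_force: 61.6
```

>>> servo_tool([
  [[0.0027,-0.03,0.005],[0,0,0]],
  [[0.0027,-0.048,0.005],[0,0,0]],
  [[0.0027,-0.05,0],[0,0,0]],
  [[0.0027,-0.05,0],[0,0,0]],
  [[0.0027,-0.05,0],[0,0,0]],
  [[0.0027,-0.05,0],[0,0,0]],
  [[0.0027,-0.05,0],[0,0,0]],
  [[0.0027,-0.045,0],[0,0,0]],
])

```text
time_s: 20.08
position: [573.2, 71.5, 298.9]
orientation: [0.998, 0.061, 0.0, 0.0]
contact_force: [0.5, -0.4, -1.5]
width: 45.3
gripper_force: 61.7
```

>>> servo_tool([
  [[0,-0.03,0],[0,0,0]],
  [[0,-0.017,0],[0,0,0]],
  [[0,0,0],[0,0,0]],
  [[0,0,0],[0,0,0]],
  [[0,0,0],[0,0,0]],
  [[0,0,0],[0,0,0]],
  [[0,0,0],[0,0,0]],
  [[0,0,0],[0,0,0]],
])

```text
time_s: 20.75
position: [574.0, 39.4, 298.7]
orientation: [0.998, 0.061, 0.001, 0.0]
contact_force: [-0.6, -0.1, -2.0]
width: 45.5
gripper_force: 61.8
```

Run:
```python
from h import *
p,im,s=snap("lD");print(s["position"],s["orientation"],s["width"],s["gripper_force"],s["contact_force"],s["time_s"])
h=cv2.cvtColor(im,cv2.COLOR_BGR2HSV);w=((h[...,2]>150)&(h[...,1]<40)).astype(np.uint8)
T=s["position"];r=R.from_quat(s["orientation"]);pl=T[2]-43.3+14
c=max(cv2.findContours(w,cv2.RETR_EXTERNAL,cv2.CHAIN_APPROX_NONE)[0],key=cv2.contourArea);print(cv2.boundingRect(c))
c0=T[:2]-21.6*r.apply([1,0,0])[:2]
g=onz(p,cv2.convexHull(c).reshape(-1,2),pl)[:,:2];k=np.hypot(*(g-c0).T);g=g[(k>60)&(k<95)]
q=np.linalg.lstsq(np.c_[2*g,np.ones(len(g))],(g**2).sum(1),rcond=None)[0];print("expected",c0,"disc",q[:2],np.sqrt(q[2]+q[:2]@q[:2]),len(g),np.hypot(*(g-q[:2]).T).round(1)[::5])
print("rel tool",r.inv().apply(np.r_[q[:2]-T[:2],0]))
tgt=np.array([553.1,36.5])+21.6*r.apply([1,0,0])[:2];print("need",(tgt-T[:2]),(tgt-T[:2])/750)
```

```text
[573.97171205  39.38863827 298.68761566] [9.98117560e-01 6.13269928e-02 5.77957337e-04 5.25865934e-05] 45.54237691053056 61.80481553077698 [-0.57298425 -0.05256085 -2.04417438] 20.75
(142, 96, 234, 194)
expected [552.53420168  36.74429807] disc [555.16686296  37.38769395] 75.47080197112997 21 [75.3 76.2 74.2 76.  75. ]
rel tool [-18.90834838  -0.31625351  -0.02174897]
need [ 0.56579832 -0.24429807] [ 0.0007544  -0.00032573]
```

```bash
cat > rad.py <<'E'
from h import *
from scipy.optimize import least_squares
def edges(p,im,c0,z,r0=60,r1=92,thr=150):
    v=cv2.GaussianBlur(im,(3,3),0).max(2).astype(float);out=[]
    for t in np.radians(np.arange(0,360,4)):
        rr=np.arange(r0,r1,.5);u=proj(p,np.c_[c0[0]+rr*np.cos(t),c0[1]+rr*np.sin(t),0*rr+z])
        if (u<2).any() or (u[:,0]>509).any() or (u[:,1]>381).any():continue
        f=cv2.remap(v.astype(np.float32),u[:,0].astype(np.float32),u[:,1].astype(np.float32),cv2.INTER_LINEAR).ravel()
        if f[:6].min()<165:continue
        k=np.nonzero(f<thr)[0]
        if len(k):out.append((np.degrees(t),*(c0+rr[k[0]]*np.array([np.cos(t),np.sin(t)])),rr[k[0]]))
    return np.array(out)
E
python3 - <<'E'
from rad import *
for n,c0,z in(("lA",(536,351),14),("lB",(536,351),14),("lC",(536.5,351.5),14),("lD",(553,37),298.7-43.3+14)):
    p,s,im=load(n);e=edges(p,im,np.array(c0),z);g=e[:,1:3]
    f=least_squares(lambda a:np.hypot(*(g-a[:2]).T)-a[2],[*c0,76],loss="soft_l1",f_scale=.5)
    T=s["position"];print(n,f.x.round(2),len(g),"relTCP",(f.x[:2]-T[:2]).round(2))
    print([(int(a),round(b,1)) for a,b in e[::3,[0,3]]])
E
```

```text
lA [535.77 350.92  77.  ] 75 relTCP [81.47 91.51]
[(48, np.float64(76.5)), (59, np.float64(76.5)), (72, np.float64(77.0)), (84, np.float64(77.0)), (96, np.float64(77.5)), (108, np.float64(77.0)), (119, np.float64(77.5)), (132, np.float64(77.0)), (144, np.float64(77.0)), (156, np.float64(77.5)), (168, np.float64(77.0)), (180, np.float64(77.0)), (192, np.float64(77.0)), (204, np.float64(77.0)), (216, np.float64(77.5)), (228, np.float64(77.0)), (239, np.float64(77.0)), (252, np.float64(77.5)), (264, np.float64(77.5)), (276, np.float64(78.0)), (288, np.float64(77.0)), (300, np.float64(77.0)), (312, np.float64(77.0)), (324, np.float64(77.0)), (336, np.float64(77.0))]
lB [535.9  351.5   76.94] 83 relTCP [72.96 18.89]
[(0, np.float64(76.5)), (12, np.float64(77.0)), (40, np.float64(77.0)), (52, np.float64(77.5)), (64, np.float64(77.5)), (76, np.float64(77.5)), (88, np.float64(77.5)), (100, np.float64(77.5)), (112, np.float64(77.0)), (124, np.float64(77.0)), (136, np.float64(77.5)), (148, np.float64(77.0)), (160, np.float64(77.0)), (172, np.float64(77.0)), (184, np.float64(77.0)), (196, np.fl
[... 874 characters left out ...]
76.0)), (252, np.float64(76.5)), (264, np.float64(76.5)), (276, np.float64(76.5)), (288, np.float64(77.0)), (300, np.float64(77.0)), (312, np.float64(77.0)), (324, np.float64(77.0)), (336, np.float64(78.0)), (348, np.float64(77.0))]
lD [553.51  37.23  76.36] 50 relTCP [-20.47  -2.16]
[(0, np.float64(76.5)), (12, np.float64(76.5)), (24, np.float64(76.5)), (36, np.float64(78.0)), (48, np.float64(76.5)), (59, np.float64(77.0)), (72, np.float64(77.0)), (84, np.float64(77.0)), (96, np.float64(77.0)), (220, np.float64(63.0)), (280, np.float64(76.0)), (292, np.float64(76.0)), (304, np.float64(76.5)), (316, np.float64(76.5)), (328, np.float64(76.5)), (340, np.float64(78.0)), (352, np.float64(76.5))]
```

The lid is flat in the hand and centred to about 0.5 mm. Lowering.

>>> servo_tool([
  [[0,-0.0006,-0.008],[0,0,0]],
  [[0,0,-0.008],[0,0,0]],
  [[0,0,-0.008],[0,0,0]],
  [[0,0,-0.008],[0,0,0]],
  [[0,0,-0.008],[0,0,0]],
  [[0,0,-0.006],[0,0,0]],
  [[0,0,-0.002],[0,0,0]],
  [[0,0,0],[0,0,0]],
])

```text
time_s: 21.47
position: [573.8, 37.9, 262.1]
orientation: [0.998, 0.061, 0.0, 0.0]
contact_force: [0.0, 0.5, -1.8]
width: 45.2
gripper_force: 61.8
```

>>> servo_tool([
  [[0,0,-0.002],[0,0,0]],
  [[0,0,-0.002],[0,0,0]],
  [[0,0,-0.002],[0,0,0]],
  [[0,0,-0.002],[0,0,0]],
  [[0,0,0],[0,0,0]],
  [[0,0,0],[0,0,0]],
  [[0,0,0],[0,0,0]],
  [[0,0,0],[0,0,0]],
])

```text
time_s: 22.13
position: [574.1, 38.0, 256.9]
orientation: [0.998, 0.061, 0.001, 0.0]
contact_force: [-0.1, 0.1, -1.8]
width: 45.2
gripper_force: 61.8
```

>>> servo_tool([
  [[0,0.0012,-0.0015],[0,0,0]],
  [[0,0,-0.0015],[0,0,0]],
  [[0,0,-0.0015],[0,0,0]],
  [[0,0,-0.0015],[0,0,0]],
  [[0,0,0],[0,0,0]],
  [[0,0,0],[0,0,0]],
  [[0,0,0],[0,0,0]],
  [[0,0,0],[0,0,0]],
])

```text
time_s: 22.8
position: [574.0, 38.9, 252.3]
orientation: [0.998, 0.061, 0.001, 0.0]
contact_force: [0.4, 0.3, -1.7]
width: 45.3
gripper_force: 61.8
```

>>> servo_tool([
  [[0,0,-0.0015],[0,0,0]],
  [[0,0,-0.0015],[0,0,0]],
  [[0,0,-0.001],[0,0,0]],
  [[0,0,0],[0,0,0]],
  [[0,0,0],[0,0,0]],
  [[0,0,0],[0,0,0]],
  [[0,0,0],[0,0,0]],
  [[0,0,0],[0,0,0]],
])

```text
time_s: 23.47
position: [574.0, 38.9, 249.3]
orientation: [0.998, 0.061, 0.001, 0.0]
contact_force: [0.6, -0.3, -2.1]
width: 44.9
gripper_force: 61.8
```

>>> servo_tool([
  [[0,0,-0.0015],[0,0,0]],
  [[0,0,-0.0015],[0,0,0]],
  [[0,0,-0.0015],[0,0,0]],
  [[0,0,0],[0,0,0]],
  [[0,0,0],[0,0,0]],
  [[0,0,0],[0,0,0]],
  [[0,0,0],[0,0,0]],
  [[0,0,0],[0,0,0]],
])

```text
time_s: 24.13
position: [574.0, 38.9, 245.9]
orientation: [0.998, 0.061, 0.001, 0.0]
contact_force: [-0.5, 0.6, -1.0]
width: 45.0
gripper_force: 61.8
```

>>> servo_tool([
  [[0,0,-0.0013],[0,0,0]],
  [[0,0,-0.0013],[0,0,0]],
  [[0,0,0],[0,0,0]],
  [[0,0,0],[0,0,0]],
  [[0,0,0],[0,0,0]],
  [[0,0,0],[0,0,0]],
  [[0,0,0],[0,0,0]],
  [[0,0,0],[0,0,0]],
])

```text
time_s: 24.8
position: [574.0, 38.9, 244.0]
orientation: [0.998, 0.061, 0.001, 0.0]
contact_force: [0.1, 0.1, -1.8]
width: 45.1
gripper_force: 61.8
```

>>> servo_tool([
  [[0,0,-0.0013],[0,0,0]],
  [[0,0,0],[0,0,0]],
  [[0,0,0],[0,0,0]],
  [[0,0,0],[0,0,0]],
  [[0,0,0],[0,0,0]],
  [[0,0,0],[0,0,0]],
  [[0,0,0],[0,0,0]],
  [[0,0,0],[0,0,0]],
])

```text
time_s: 25.47
position: [574.1, 38.9, 243.3]
orientation: [0.998, 0.061, 0.001, 0.0]
contact_force: [-1.3, -0.9, 5.5]
width: 45.2
gripper_force: 62.5
```

>>> servo_tool([
  [[0,0,-0.0008],[0,0,0]],
  [[0,0,0],[0,0,0]],
  [[0,0,0],[0,0,0]],
  [[0,0,0],[0,0,0]],
  [[0,0,0],[0,0,0]],
  [[0,0,0],[0,0,0]],
  [[0,0,0],[0,0,0]],
  [[0,0,0],[0,0,0]],
])

```text
time_s: 26.13
position: [574.1, 38.9, 243.3]
orientation: [0.998, 0.061, 0.001, 0.0]
contact_force: [-4.4, -1.8, 10.7]
width: 44.7
gripper_force: 63.2
```

Contact at exactly the expected 243.3 mm. Releasing, rising and checking.

>>> servo_tool([
  [[0,0,0],[0,0,0]],
  [[0,0,0],[0,0,0]],
  [[0,0,0],[0,0,0]],
  [[0,0,0],[0,0,0]],
  [[0,0,0],[0,0,0]],
  [[0,0,0],[0,0,0]],
  [[0,0,0],[0,0,0]],
  [[0,0,0],[0,0,0]],
], jaw=1)

```text
time_s: 26.8
position: [574.0, 38.9, 242.3]
orientation: [0.998, 0.061, 0.001, 0.0]
contact_force: [-0.2, 0.4, 0.5]
width: 85.5
gripper_force: 0.0
```

>>> servo_tool([
  [[0,0,0.006],[0,0,0]],
  [[0,0,0.012],[0,0,0]],
  [[0,0,0.02],[0,0,0]],
  [[0,0,0.03],[0,0,0]],
  [[-0.02,0,0.04],[0,0,0]],
  [[-0.03,0,0.04],[0,0,0]],
  [[-0.04,0,0.04],[0,0,0]],
  [[-0.04,0,0.04],[0,0,0]],
])

```text
time_s: 27.47
position: [476.5, 38.8, 414.4]
orientation: [0.998, 0.061, 0.001, 0.0]
contact_force: [0.7, 1.0, 1.2]
width: 85.9
gripper_force: 0.0
```

>>> servo_tool([
  [[0,0,0],[0,0,0]],
  [[0,0,0],[0,0,0]],
  [[0,0,0],[0,0,0]],
  [[0,0,0],[0,0,0]],
  [[0,0,0],[0,0,0]],
  [[0,0,0],[0,0,0]],
  [[0,0,0],[0,0,0]],
  [[0,0,0],[0,0,0]],
])

```text
time_s: 28.13
position: [477.7, 38.9, 411.6]
orientation: [0.998, 0.061, 0.0, 0.0]
contact_force: [0.3, 0.3, 0.6]
width: 85.6
gripper_force: 0.0
```

Run:
```python
from rad import *
p,im,s=snap("fin");print(s["position"],s["time_s"],s["contact_force"])
e=edges(p,im,np.array((553,36.5)),214);g=e[:,1:3]
f=least_squares(lambda a:np.hypot(*(g-a[:2]).T)-a[2],[553,36.5,76],loss="soft_l1",f_scale=.5);print(f.x.round(2),len(g))
print([(int(a),float(b)) for a,b in e[::4,[0,3]]])
```

```text
[477.72700869  38.86890364 411.63354984] 28.1333 [0.32409945 0.29972594 0.629052  ]
[551.85  36.78  76.37] 81
[(0, 75.0), (36, 75.5), (52, 76.0), (68, 76.0), (84, 76.5), (100, 77.0), (116, 77.0), (132, 77.5), (148, 77.0), (164, 77.5), (180, 77.5), (196, 77.5), (212, 77.5), (228, 77.0), (244, 76.5), (260, 76.5), (276, 76.0), (292, 75.5), (308, 75.5), (324, 75.5), (356, 75.0)]
```

```bash
python3 -c "
from station import manip
print(manip.close_job())"
```

```text
the job is handed in; nothing more can be done
None
```

I handed the job in at about 28 s of the 72 s allowed: the kneading tool is seated on the drive shaft and let go, and the lid lies flat on the bowl rim, measured within about 1.5 mm of centre. The hand-in call returned no verdict.

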